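# Load the column rack onto the dosing station's sensing pin

## Robot

A 7-joint arm with a two-finger parallel gripper is mounted at the origin on the work surface. World frame = base frame: x ahead of the robot, y to its left, z up, the work surface at z = 0. Lengths are in m, angles in rad, forces in N, time in s.
With the tool pointing down it reaches from about 0.4 to 0.875 m from the base axis. Payload 19.3 kg.
Tool frame: the origin (TCP) lies between the finger pads; the fingertips stand 19 mm ahead of it and the grasp point (between the pads) is the TCP; z points along the fingers, y is the direction in which the jaws open and shut (so a half turn about z gives the same grasp; the last joint's range is limited). The gripper opens to 85 mm and grips with 20 to 120 N. Pads are 22 mm wide; open, the fingers measure 114 mm over their backs; the gripper's body (76 mm by 85 mm) begins 54 mm behind the grasp point. The pads swing forward as they close: fully open they stand 13 mm farther back than shut.
Start: joints at [-1.369, 0.521, -0.036, 1.599, 0.021, 1.021, -0.113], TCP at [0.168, 0.602, 0.229] pointing down, gripper open.
Joint ranges: [-2.91, 2.91], [-0.3, 2.13], [-1.5, 1.42], [0.17, 2.43], [-1.26, 4.41], [0.16, 1.93], [-2.52, 2.52]. Speed limits (rad/s): [1.89, 1.89, 2.39, 2.39, 3.01, 3.01, 3.01].

## Interface

Orientations are given as [roll, pitch, yaw] about the fixed x, y, z axes, in that order (R = Rz(yaw) Ry(pitch) Rx(roll)).
In Python, from workcell import status, imaging, bot gives the robot as it stands.
- The arm moves only by the shell command python3 -m handwheel 'ROWS' [FORCE]. ROWS is JSON, a list of rows, each an object with "offset": the shift along the tool's x, y, z in mm, a list of three; "rot": the turn, a rotation vector about the tool's x, y, z in degrees, a list of three; "claw": the opening, from -1 (shut) to 1 (fully open). A call has 1 to 12 rows; each row shifts and turns the commanded pose from where the row before left it, along the tool's axes as they then stand; what a row does not reach is not made up. A row lasts 1/10 s, in which the tool goes at most 50 mm and 8.59 degrees, less where a joint would pass 70% of its speed; a pose out of reach is approached as far as the arm can. A call is refused whole if a number of a shift passes 50 or a number of a turn 8.59, either way. A call with a gripper value outside its range is refused whole. The fingers move at their own pace and stop on an object; FORCE is the grip in N (left out, the last holds). Time passes only in rows, so rows that do not move let the fingers close. It gives the time, the measured TCP pose, the force and the opening at its end, in the units of the state.
- status.observe(): the state, without advancing time (a new reading comes with each control period).
- imaging.grab_frame(name): name is "scene" or "side" or "wrist"; returns a dict with "color" (480x640x3 uint8, red, green, blue), "range_z" (480x640 float32, m along the optical axis (not along the pixel's ray), 0 where there is no reading), "fx", "fy", "cx", "cy" (pixels), "camera_from_world" (4x4, takes a point from world to camera coordinates). Camera axes: x right, y down, z forward; pixel columns grow to the right and rows downward; lengths in m; the calibration is good to about 2 mm. A picture is of the moment at which its call begins.
- bot.job_done(): hands the job in, once; it reports no verdict.
Trained networks look in the newest picture that a camera, given by its name, has taken for a name from the list of things; names that differ only in an ending like _2 or _b are one class to them, and where a whole thing is asked for, a point or a joint stands for the part that bears it (a point fixed in the world has none). Each returns a list of dicts, best first, with "conf" (0 to 1); they miss things now and then, are a little off and sometimes report something else, mostly with a low value. They report only what shows in the picture. A call takes as long as a camera call. They do not tell look-alikes from the thing itself.
- imaging.regions_of(thing, camera): "region" (480x640 bool, what is visible of it) and "box" ([centre column, centre row, width, height] in pixels, round what is visible of it).
- imaging.mark_of(thing, camera): "uv" ([column, row] in pixels: a listed point, or the origin of a listed thing).
The state is a dict: "clock": time; "qpos": joint angles; "qd": joint speeds; "joint_efforts": joint torques, N m; "position": TCP position; "tool_rot": TCP orientation; "force": force on the tool from outside, world axes, zero at the start; "moment": the same for the moment, N m; "grip_width": finger opening in m.
Only numpy, scipy, OpenCV 4.12 (cv2) and the standard library are available. Lean on these libraries where they do the work, as an engineer would, in place of code of your own. Each camera call takes 0.05 s, during which the arm holds its last target.

## Task

Load the dosing station: pick up the white rack with a single row of three wide round wells and set it down gently in the station's seat, flat between the corner guides, so that it holds the brass sensing pin down; then let go. Leave the look-alike rack with ten narrow holes and a few tubes in it where it stands.

Things in the scene. Friction and masses are not known exactly. Their poses are not given: they have to be found in the camera images.
- column_rack: The rack to load: white plastic block 56 (x) by 110 (y) by 45 mm high, 0.2 to 0.45 kg, with three wide open round wells (30 mm across, 35 mm deep, one row) in its flat top. Loose on the bench. Origin: centre of its flat underside; z up, y along its length. Grip its plain long sides, across the 56 mm width (along x). It may be loaded either way round.
- tube_rack: The look-alike, to be left alone: a white block of the same 56 x 110 x 45 mm, but with ten narrow holes (12 mm, two rows of five), in five of which stand thin white tubes, up to 67 mm above the bench. Loose. Origin: centre of its underside; z up, y along its length.
- seat (a point): Centre of the dosing station's seat, on its flat floor, 16 mm above the bench; z up, y along its length. On a fixed aluminium plate, 104 (x) by 235 mm (y), four L-shaped corner guides 8 mm high bound a seat of 76 by 130 mm: 10 mm play all round; mid-sides open. A grey control box, 40 mm above the floor, spans y = +90 to +155 mm. Pin in the floor at x = 0, y = +30 mm.
- sensor_pin (a joint): Travel of the sensing pin, a brass pin 12 mm across that stands 7 mm out of the seat's floor: 0 = up, 0.007 m = fully down, flush with the floor. A spring pushes it back up with 0.4 N (up) to 1.1 N (down); the rack's own weight holds it down.
Not all that is in view belongs to the job. Leave any green or pink look-alike of the column_rack alone.

How it is judged:
By the outcome, as a careful person would: the job done as asked, in the order asked, and still so for the second after the job is handed in, with the robot touching nothing.
It also fails if it takes over 40 s, if anything falls off the work surface, if the arm or the gripper's body presses on something with over 40 N, if the wrist force passes 120 N, or if a joint passes its speed limit or range.

## Working session

There is one attempt and no reset: what is moved stays moved. The work goes in short steps, Python scripts to look and compute and a shell command to move; the robot and the scene stay as the last step left them, time stands still between calls to the robot, and variables do not carry over. Pictures are saved under pics/ and viewed, and the job is handed in when it is done.

```bash
ls; mkdir -p pics
cat > h.py <<'E'
import numpy as np,cv2
from workcell import status,imaging,bot
def snap(n,f):
    d=imaging.grab_frame(n); cv2.imwrite('pics/'+f,d['color'][:,:,::-1]); np.savez('pics/'+f[:-4]+'.npz',**d); return d
def world(d):
    z=d['range_z'];v,u=np.mgrid[:480,:640]
    P=np.stack([(u-d['cx'])/d['fx']*z,(v-d['cy'])/d['fy']*z,z,np.ones_like(z)],-1)
    W=P@np.linalg.inv(d['camera_from_world']).T
    W[z==0]=np.nan
    return W[...,:3]
E
python3 - <<'E'
from h import *
for n in ['scene','side','wrist']: snap(n,n+'0.png')
s=status.observe()
for k in s: print(k,np.round(s[k],3))
E
```

```text
pics
clock 0.15
qpos [-1.369  0.522 -0.036  1.6    0.021  1.021 -0.113]
qd [ 0.    -0.003 -0.001 -0.001  0.002  0.001 -0.001]
joint_efforts [ 2.0000e-03 -9.2738e+01  1.9800e+00 -3.7006e+01  1.8000e-02  6.0000e-03
 -0.0000e+00]
position [0.168 0.602 0.229]
tool_rot [-3.141  0.     2.87 ]
force [ 0.191  1.155 -0.233]
moment [-0.016 -0.017  0.054]
grip_width 0.085
```

View pics/scene0.png

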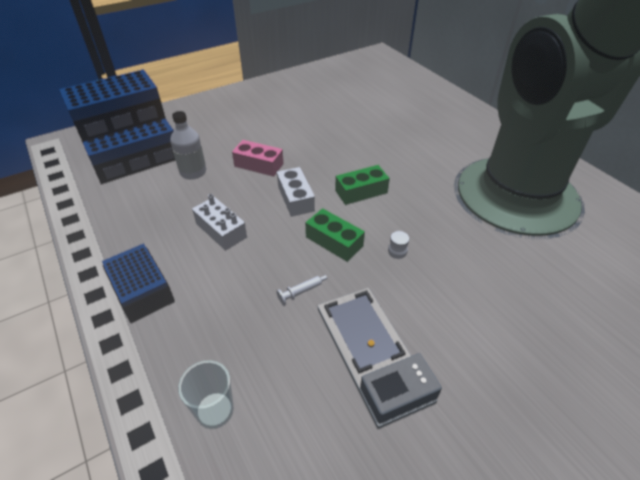

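View pics/side0.png

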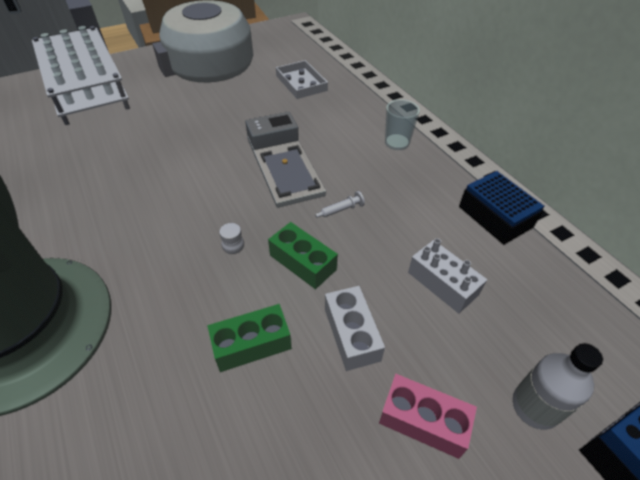

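View pics/wrist0.png

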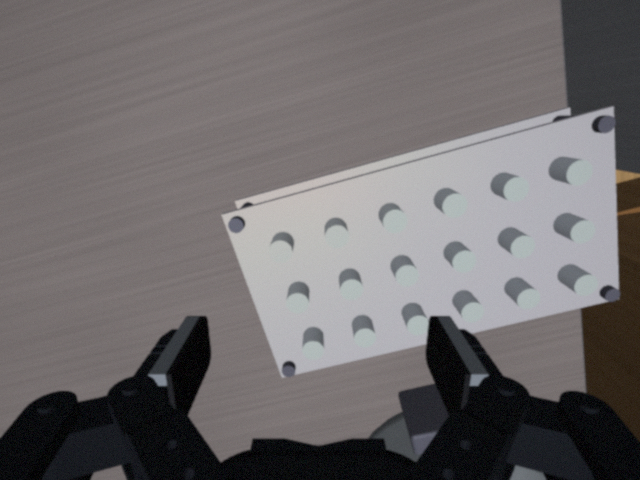

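The column rack (white, three wide wells) is at scene (296,190) and side (354,327). The tube rack is at scene (219,221). The seat, with its brass pin, is at scene (371,342) and side (285,161). Next I measure both.

```bash
cat > m.py <<'E'
from h import *
def load(f): return dict(np.load('pics/'+f))
def rect(P,tag):
    r=cv2.minAreaRect((P[:,:2]*1000).astype(np.float32)); print(tag,len(P),'z',np.round(np.nanmedian(P[:,2]),4),np.round(r[0],1),np.round(r[1],1),round(r[2],1))
for f,rk,st in [('scene0.npz',(265,160,325,220),(310,285,412,372)),('side0.npz',(318,280,390,372),(250,140,330,208))]:
    d=load(f);W=world(d);c=d['color'].astype(int);sat=c.max(-1)-c.min(-1)
    def box(b):
        m=np.zeros((480,640),bool);m[b[1]:b[3],b[0]:b[2]]=1;return m
    m=box(rk)&(W[...,2]>.035)&(W[...,2]<.055)
    # top face + sides
    P=W[m];rect(P[P[:,2]>.040],f+' rack')
    m=box(rk)&(W[...,2]>.012)&(W[...,2]<.06); 
    n,l,s,_=cv2.connectedComponentsWithStats(m.astype(np.uint8)); k=1+np.argmax(s[1:,4]); rect(W[l==k],f+' rackall')
    m=box(st)&(W[...,2]>.011)&(W[...,2]<.030); rect(W[m],f+' plate')
    m=box(st)&(W[...,2]>.020)&(W[...,2]<.030)&(c.max(-1)<90); rect(W[m],f+' guides')
    m=box(st)&(c[...,0]-c[...,2]>50); rect(W[m],f+' pin'); v,u=np.nonzero(m);print(u.mean(),v.mean(),W[m].mean(0))
E
python3 m.py
python3 - <<'E'
import sys;sys.argv=['x']
from h import *
for n in ['scene','side']:
  for t in ['column_rack','seat','sensor_pin']:
    try:
      for q in imaging.mark_of(t,n)[:3]: print(n,t,np.round(q['uv'],1),round(q['conf'],2))
    except Exception as e: print(e)
for n in ['scene0','side0']:
  im=cv2.imread(f'pics/{n}.png')
  b=(245,150,435,420) if n=='scene0' else (220,100,400,380)
  cv2.imwrite(f'pics/{n}z.png',cv2.resize(im[b[1]:b[3],b[0]:b[2]],None,fx=2.1,fy=2.1,interpolation=2))
E
```

```text
scene0.npz rack 743 z 0.045 [ 448.  -250.8] [232.   66.1] 82.5
scene0.npz rackall 1188 z 0.0416 [ 448.1 -255.3] [115.   57.3] 76.9
scene0.npz plate 4616 z 0.0169 [523.3  95.6] [199.7 104.8] 81.1
scene0.npz guides 221 z 0.0241 [528.5 121.8] [139.5  84.5] 81.6
scene0.npz pin 32 z 0.0237 [531.9 149.8] [11.6  8.3] 51.9
370.5 342.5 [0.53224531 0.15019845 0.02353601]
side0.npz rack 1788 z 0.0454 [ 448.7 -257. ] [111.8  56.8] 76.8
side0.npz rackall 2950 z 0.0442 [ 448.6 -257.2] [112.2  56.8] 76.8
side0.npz plate 3001 z 0.017 [527.1 116.5] [256.2 104.5] 81.1
side0.npz guides 338 z 0.024 [528.4 145.3] [195.   96.8] 81.3
side0.npz pin 12 z 0.0235 [531.9 147.5] [7.6 6.6] 54.5
284.5 160.5 [0.53093209 0.14671513 0.02296692]
scene column_rack [359.1 189.1] 0.94
scene column_rack [297.9 195.8] 0.83
scene column_rack [258.9 163. ] 0.75
scene seat [362.4 326.3] 0.9
it knows: column_rack, seat, tube_rack
side column_rack [303.3 262.1] 0.97
side column_rack [255.6 343.2] 0.95
side column_rack [350.5 336.3] 0.81
side seat [287.8 171.1] 0.58
it knows: column_rack, seat, tube_rack
```

```bash
cat >> h.py <<'E'
def pix2plane(d,uv,z):
    T=np.linalg.inv(d['camera_from_world']);r=T[:3,:3]@np.array([(uv[0]-d['cx'])/d['fx'],(uv[1]-d['cy'])/d['fy'],1]);o=T[:3,3]
    return o+r*(z-o[2])/r[2]
def delta(x,y,z,yawdeg):
    """mm/deg offset in current tool axes to reach target, tool down"""
    from scipy.spatial.transform import Rotation as R
    s=status.observe();Rc=R.from_euler('xyz',s['tool_rot']);Rt=R.from_euler('xyz',[np.pi,0,np.radians(yawdeg)])
    print('t',s['clock'],'pos',np.round(s['position'],4),'rot',np.round(np.degrees(s['tool_rot']),2),'w',round(s['grip_width'],4),'F',np.round(s['force'],2))
    print('offset',np.round(Rc.inv().apply(np.array([x,y,z])-s['position'])*1000,1),'rot',np.round((Rc.inv()*Rt).as_rotvec(degrees=True),2))
E
python3 - <<'E'
from h import *
a=dict(np.load('pics/scene0.npz'));b=dict(np.load('pics/side0.npz'))
for n,d,l in [('sc',a,[(362.4,326.3),(370.5,342.5)]),('si',b,[(287.8,171.1),(284.5,160.5)])]:
  for uv,z in zip(l,(.016,.023)): print(n,np.round(pix2plane(d,uv,z),4))
N=24;az=np.radians(np.linspace(74.4,-29.8,N+1));r=np.linspace(.625,.515,N+1);yaw=np.radians(np.linspace(164.4,76.8,N+1))
for i in range(N):
  dx=r[i+1]*np.cos(az[i+1])-r[i]*np.cos(az[i]);dy=r[i+1]*np.sin(az[i+1])-r[i]*np.sin(az[i]);y=yaw[i]
  print(i,np.round([1000*(dx*np.cos(y)+dy*np.sin(y)),1000*(dx*np.sin(y)-dy*np.cos(y))],0),end=' ')
E
```

```text
sc [0.5222 0.1137 0.016 ]
sc [0.532 0.15  0.023]
si [0.5253 0.1204 0.016 ]
si [0.5309 0.1467 0.023 ]
0 [-47.  -6.] 1 [-47.  -7.] 2 [-46.  -7.] 3 [-46.  -8.] 4 [-45.  -9.] 5 [-45.  -9.] 6 [-44. -10.] 7 [-44. -10.] 8 [-43. -10.] 9 [-43. -11.] 10 [-42. -11.] 11 [-42. -12.] 12 [-41. -12.] 13 [-41. -13.] 14 [-40. -13.] 15 [-40. -14.] 16 [-39. -14.] 17 [-39. -14.] 18 [-38. -15.] 19 [-38. -15.] 20 [-37. -15.] 21 [-37. -16.] 22 [-36. -16.] 23 [-36. -17.]
```

View pics/scene0z.png

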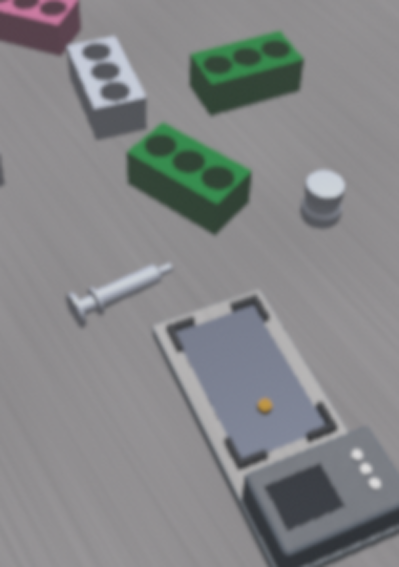

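The zoom shows an empty seat with four dark guides and the brass pin near the control box. I'll swing round along an arc and stop over the seat for a wrist picture.

```bash
python3 -m handwheel '[{"offset":[-47,-6,0],"rot":[0,0,3.65],"claw":1},{"offset":[-47,-7,0],"rot":[0,0,3.65],"claw":1},{"offset":[-46,-7,0],"rot":[0,0,3.65],"claw":1},{"offset":[-46,-8,0],"rot":[0,0,3.65],"claw":1},{"offset":[-45,-9,0],"rot":[0,0,3.65],"claw":1},{"offset":[-45,-9,0],"rot":[0,0,3.65],"claw":1},{"offset":[-44,-10,0],"rot":[0,0,3.65],"claw":1},{"offset":[-44,-10,0],"rot":[0,0,3.65],"claw":1},{"offset":[-43,-10,0],"rot":[0,0,3.65],"claw":1},{"offset":[-43,-11,0],"rot":[0,0,3.65],"claw":1},{"offset":[-42,-11,0],"rot":[0,0,3.65],"claw":1},{"offset":[-42,-12,0],"rot":[0,0,3.65],"claw":1}]'
python3 -m handwheel '[{"offset":[0,0,0],"rot":[0,0,0],"claw":1},{"offset":[0,0,0],"rot":[0,0,0],"claw":1}]'
python3 - <<'E'
from h import *
snap('wrist','w1.png')
delta(.448,-.256,.2,76.8)
E
```

```text
clock: 1.55
position: [0.5283, 0.2156, 0.2292]
tool_rot: [3.141, 0.0, 2.103]
force: [0.7, 0.5, 0.6]
grip_width: 0.0858
clock: 1.75
position: [0.5279, 0.2165, 0.2293]
tool_rot: [3.141, -0.0, 2.104]
force: [-0.1, 1.2, -0.4]
grip_width: 0.0856
t 1.8 pos [0.5275 0.2177 0.2292] rot [ 1.8000e+02 -2.0000e-02  1.2065e+02] w 0.0857 F [-0.26  1.13  0.53]
offset [-367.  -309.9   29. ] rot [-1.000e-02 -2.000e-02  4.385e+01]
```

View pics/w1.png

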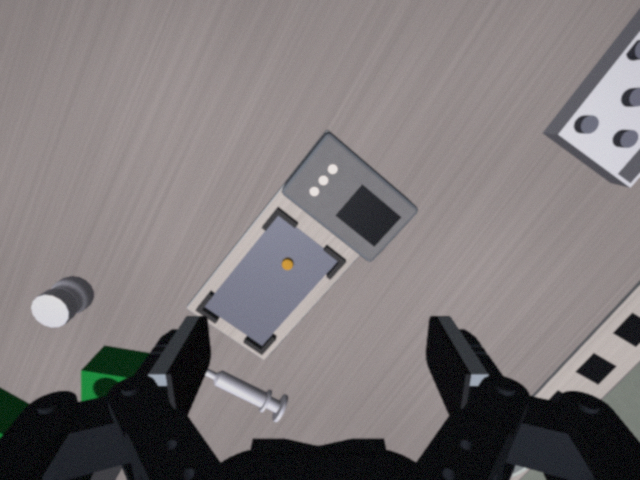

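The wrist view shows the whole seat: guides at (280,221), (334,261), (209,306) and (260,343), and the pin at (288,264).

Run:
```python
from h import *
d=dict(np.load('pics/w1.npz'));W=world(d);c=d['color'].astype(int)
b=np.zeros((480,640),bool);b[120:362,180:425]=1
pin=b&(c[...,0]-c[...,2]>60);v,u=np.nonzero(pin);p=pix2plane(d,(u.mean(),v.mean()),.023);print('pin',p,W[pin].mean(0))
def rect(m,t):
    n,l,s,_=cv2.connectedComponentsWithStats(m.astype(np.uint8));k=1+np.argmax(s[1:,4])
    return
m=b&(W[...,2]>.012)&(W[...,2]<.0195)
z=W[m];r=cv2.minAreaRect((z[:,:2]*1000).astype(np.float32));print('plate',r)
m=b&(W[...,2]>.0205)&(W[...,2]<.028)&(c.max(-1)<95)
n,l,s,ce=cv2.connectedComponentsWithStats(m.astype(np.uint8))
C=[]
for k in range(1,n):
    if s[k,4]>60: print(s[k],ce[k],np.round(W[l==k].mean(0),4))
# floor: bluish
f=b&(c[...,2]-c[...,0]>12)&(abs(W[...,2]-.016)<.004);z=W[f];
print('floor',cv2.minAreaRect((z[:,:2]*1000).astype(np.float32)),np.median(z[:,2]))
```

```text
pin [0.53204464 0.14892176 0.023     ] [nan nan nan]
plate ((533.3326416015625, 155.1015625), (235.5105743408203, 104.24707794189453), 81.17184448242188)
[263 209  34  21 210] [279.21428571 218.64285714] [0.5029 0.1866 0.0247]
[324 246  21  32 215] [333.98604651 261.42790698] [0.5708 0.1755 0.0244]
[197 293  21  29 191] [206.47643979 308.7382199 ] [0.4843 0.0635 0.0246]
[245 335  31  19 186] [259.92473118 344.17741935] [0.5518 0.0537 0.0243]
floor ((527.808837890625, 118.44845581054688), (129.68902587890625, 75.61231994628906), 81.18653869628906) 0.01752357499055157
```

The seat is at (0.5276, 0.119) with its long axis at 81.2°. The floor fit of 129.7 × 75.6 mm matches the given 130 × 76, and the pin agrees. On to the rack.

```bash
python3 -m handwheel '[{"offset":[-41,-12,0],"rot":[0,0,3.65],"claw":1},{"offset":[-41,-13,0],"rot":[0,0,3.65],"claw":1},{"offset":[-40,-13,0],"rot":[0,0,3.65],"claw":1},{"offset":[-40,-14,0],"rot":[0,0,3.65],"claw":1},{"offset":[-39,-14,0],"rot":[0,0,3.65],"claw":1},{"offset":[-39,-14,0],"rot":[0,0,3.65],"claw":1},{"offset":[-38,-15,0],"rot":[0,0,3.65],"claw":1},{"offset":[-38,-15,0],"rot":[0,0,3.65],"claw":1},{"offset":[-37,-15,0],"rot":[0,0,3.65],"claw":1},{"offset":[0,0,0],"rot":[0,0,0],"claw":1}]'
python3 - <<'E'
from h import *
snap('wrist','w2.png')
delta(.448,-.256,.2,76.8)
E
```

```text
clock: 2.8
position: [0.5051, -0.1533, 0.2295]
tool_rot: [-3.142, 0.001, 1.526]
force: [0.3, 0.6, -0.6]
grip_width: 0.0854
t 2.85 pos [ 0.5063 -0.1507  0.2294] rot [1.7999e+02 1.0000e-02 8.7660e+01] w 0.0855 F [0.97 0.83 0.62]
offset [-107.6  -53.9   29.4] rot [1.000e-02 1.000e-02 1.086e+01]
```

View pics/w2.png

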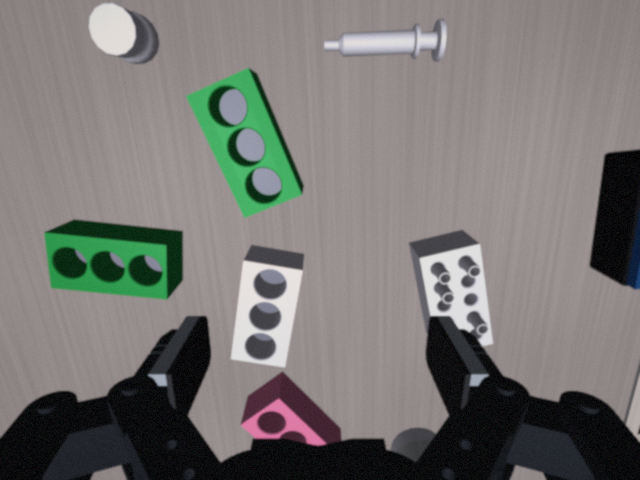

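The wrist view shows the rack at (268,308), whole and with free sides. A green block lies left of it at x≤182 and the pink one is near its far end. I refine its pose from this view.

Run:
```python
from h import *
d=dict(np.load('pics/w2.npz'));W=world(d);c=d['color'].astype(int)
def comp(seed):
    m=(W[...,2]>.038)&(W[...,2]<.052); m&=(c.max(-1)-c.min(-1)<30)
    n,l,s,_=cv2.connectedComponentsWithStats(m.astype(np.uint8)); return W[l==l[seed]]
P=comp((270,300-8));print(len(P),np.nanmedian(P[:,2]),cv2.minAreaRect((P[:,:2]*1000).astype(np.float32)))
hi=W[...,2]>.06; hi[300:]=False
print('max z in view top',np.nanmax(W[:300,:,2]))
for t,s in [('green',(c[...,1]-c[...,0]>60)),('pink',(c[...,0]-c[...,1]>60))]:
    m=s&(abs(W[...,2]-.045)<.006);n,l,st,_=cv2.connectedComponentsWithStats(m.astype(np.uint8))
    for k in range(1,n):
        if st[k,4]>500: print(t,cv2.minAreaRect((W[l==k][:,:2]*1000).astype(np.float32)))
delta(.448,-.256,.2,76.8)
```

```text
4179 0.04589878977202877 ((448.17254638671875, -257.9527587890625), (111.78923034667969, 56.218116760253906), 77.1675033569336)
max z in view top 0.06966196817141884
green ((447.1933898925781, -95.69112396240234), (55.8553352355957, 109.6124496459961), 19.32697105407715)
green ((306.0994873046875, -197.946044921875), (56.100223541259766, 110.08295440673828), 81.0301284790039)
pink ((455.961181640625, -404.52069091796875), (56.126853942871094, 81.26756286621094), 37.075408935546875)
t 2.85 pos [ 0.5063 -0.1507  0.2294] rot [1.7999e+02 1.0000e-02 8.7660e+01] w 0.0855 F [0.97 0.83 0.62]
offset [-107.6  -53.9   29.4] rot [1.000e-02 1.000e-02 1.086e+01]
```

```bash
python3 -m handwheel '[{"offset":[-27,-13,20],"rot":[0,0,0],"claw":1},{"offset":[-27,-14,20],"rot":[0,0,0],"claw":1},{"offset":[-27,-13,20],"rot":[0,0,0],"claw":1},{"offset":[-28,-14,20],"rot":[0,0,0],"claw":1},{"offset":[0,0,0],"rot":[0,0,5.3],"claw":1},{"offset":[0,0,0],"rot":[0,0,5.3],"claw":1},{"offset":[0,0,0],"rot":[0,0,0],"claw":1},{"offset":[0,0,0],"rot":[0,0,0],"claw":1}]'
python3 - <<'E'
from h import *
snap('wrist','w3.png')
delta(.4482,-.2575,.028,77)
E
```

```text
clock: 3.65
position: [0.4493, -0.2552, 0.1491]
tool_rot: [3.142, -0.0, 1.352]
force: [0.4, -0.4, 0.8]
grip_width: 0.0854
t 3.7 pos [ 0.4492 -0.2555  0.1492] rot [ 1.7999e+02 -1.0000e-02  7.7460e+01] w 0.0855 F [-0.42 -0.55  0.04]
offset [ -2.2  -0.5 121.2] rot [ 0.01 -0.01  0.46]
```

View pics/w3.png

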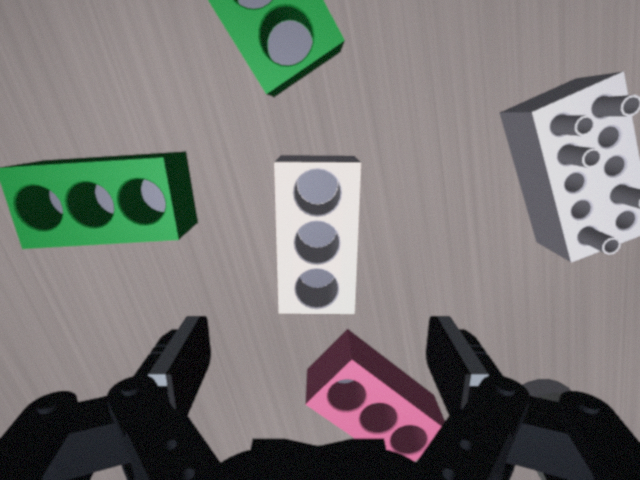

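The rack is centred between the fingers at column 318 and parallel to them. Descend and grip.

```bash
python3 -m handwheel '[{"offset":[-2,-0.5,20],"rot":[0,0,0.4],"claw":1},{"offset":[0,0,25],"rot":[0,0,0],"claw":1},{"offset":[0,0,25],"rot":[0,0,0],"claw":1},{"offset":[0,0,20],"rot":[0,0,0],"claw":1},{"offset":[0,0,16],"rot":[0,0,0],"claw":1},{"offset":[0,0,10],"rot":[0,0,0],"claw":1},{"offset":[0,0,5],"rot":[0,0,0],"claw":1},{"offset":[0,0,0],"rot":[0,0,0],"claw":1},{"offset":[0,0,0],"rot":[0,0,0],"claw":1}]' 45
python3 - <<'E'
from h import *
delta(.4482,-.2575,.028,77)
E
```

```text
clock: 4.6
position: [0.4478, -0.2584, 0.0288]
tool_rot: [3.141, 0.0, 1.34]
force: [-0.1, 0.2, 0.3]
grip_width: 0.0855
t 4.6 pos [ 0.4478 -0.2584  0.0288] rot [179.96   0.    76.8 ] w 0.0855 F [-0.14  0.16  0.3 ]
offset [1.  0.1 0.8] rot [ 0.04  0.   -0.2 ]
```

```bash
python3 -m handwheel '[{"offset":[0,0,0],"rot":[0,0,0],"claw":0.6},{"offset":[0,0,0],"rot":[0,0,0],"claw":0.4},{"offset":[0,0,0],"rot":[0,0,0],"claw":0.1},{"offset":[0,0,0],"rot":[0,0,0],"claw":-0.3},{"offset":[0,0,0],"rot":[0,0,0],"claw":-1},{"offset":[0,0,0],"rot":[0,0,0],"claw":-1},{"offset":[0,0,0],"rot":[0,0,0],"claw":-1},{"offset":[0,0,0],"rot":[0,0,0],"claw":-1}]' 45
python3 -m handwheel '[{"offset":[0,0,-5],"rot":[0,0,0],"claw":-1},{"offset":[0,0,-15],"rot":[0,0,0],"claw":-1},{"offset":[0,0,-25],"rot":[0,0,0],"claw":-1},{"offset":[0,0,-30],"rot":[0,0,0],"claw":-1},{"offset":[0,0,-25],"rot":[0,0,0],"claw":-1},{"offset":[0,0,0],"rot":[0,0,0],"claw":-1},{"offset":[0,0,0],"rot":[0,0,0],"claw":-1}]'
python3 - <<'E'
from h import *
snap('wrist','w4.png')
delta(.5276,.119,.13,81.2)
E
```

```text
clock: 5.4
position: [0.4478, -0.2584, 0.0289]
tool_rot: [3.141, -0.0, 1.34]
force: [-1.9, 1.2, 11.4]
grip_width: 0.0545
clock: 6.1
position: [0.4477, -0.2581, 0.1284]
tool_rot: [3.141, -0.0, 1.34]
force: [0.2, 0.5, -3.6]
grip_width: 0.0543
t 6.15 pos [ 0.4473 -0.258   0.1278] rot [-1.7997e+02 -1.0000e-02  7.6800e+01] w 0.0548 F [ 0.59 -0.62 -2.43]
offset [385.4  -8.   -2.1] rot [-0.03 -0.01 -4.4 ]
```

View pics/w4.png

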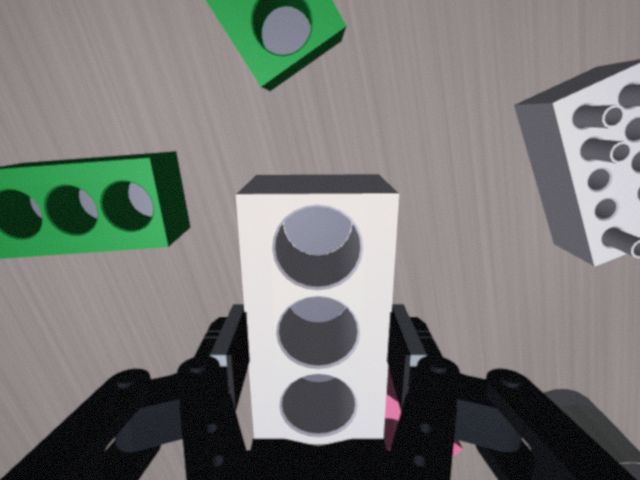

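The rack is held, width about 55 mm, and square in the grip. I measure how it sits in the tool frame.

```bash
cat > g.py <<'E'
from h import *
import sys
from scipy.spatial.transform import Rotation as R
d=dict(np.load('pics/'+sys.argv[1]));W=world(d);c=d['color'].astype(int)
s=status.observe();T=R.from_euler('xyz',s['tool_rot'])
Q=T.inv().apply((W.reshape(-1,3)-s['position'])).reshape(480,640,3)*1000
m=(abs(Q[...,2]+17)<8)&(abs(Q[...,1])<26)&(abs(Q[...,0])<80)&(c.min(-1)>150)
P=Q[m];A=np.c_[P[:,:2],np.ones(len(P))];k=np.linalg.lstsq(A,P[:,2],rcond=None)[0]
print('top plane tilt deg x,y',np.degrees(k[:2]),'z0',k[2])
print('x range',np.percentile(P[:,0],[.1,99.9]),'y',np.percentile(P[:,1],[.5,99.5]))
n,l,st,_=cv2.connectedComponentsWithStats(((c.min(-1)>170)).astype(np.uint8));k=1+np.argmax(st[1:,4]);print(cv2.minAreaRect(Q[l==k][:,:2].astype(np.float32)))
E
python3 g.py w4.npz
```

```text
top plane tilt deg x,y [ 0.03569223 -0.04186051] z0 -17.54169571491751
x range [-53.76716857  56.06677636] y [-25.85064768  25.83571542]
((-69.95230102539062, -32.42613220214844), (231.86378479003906, 120.87895965576172), 39.031375885009766)
```

Level in the grip, 1 mm off centre, underside about 27.5 mm below the TCP. Carry it to above the seat; it passes some 50 mm over the green block.

```bash
python3 -m handwheel '[{"offset":[20,0,0],"rot":[0,0,0],"claw":-1},{"offset":[40,-1,0],"rot":[0,0,-0.5],"claw":-1},{"offset":[45,-1,0],"rot":[0,0,-0.5],"claw":-1},{"offset":[45,-1,0],"rot":[0,0,-0.5],"claw":-1},{"offset":[45,0,0],"rot":[0,0,-0.5],"claw":-1},{"offset":[45,1,0],"rot":[0,0,-0.5],"claw":-1},{"offset":[45,1,0],"rot":[0,0,-0.5],"claw":-1},{"offset":[45,1,0],"rot":[0,0,-0.5],"claw":-1},{"offset":[35,1,0],"rot":[0,0,-0.5],"claw":-1},{"offset":[20,0,0],"rot":[0,0,-0.4],"claw":-1},{"offset":[0,0,0],"rot":[0,0,0],"claw":-1},{"offset":[0,0,0],"rot":[0,0,0],"claw":-1}]'
python3 - <<'E'
from h import *
snap('wrist','w5.png')
delta(.5274,.1179,.0435,81.2)
E
python3 g.py w5.npz
```

```text
clock: 7.35
position: [0.5245, 0.1185, 0.1272]
tool_rot: [-3.14, 0.001, 1.417]
force: [-0.5, -0.2, -2.3]
grip_width: 0.0549
t 7.4 pos [0.5246 0.1178 0.1275] rot [-1.7994e+02  7.0000e-02  8.1120e+01] w 0.055 F [-0.53 -0.05 -2.51]
offset [ 0.6  2.9 84. ] rot [-0.06  0.07 -0.08]
top plane tilt deg x,y [0.06194017 0.03905679] z0 -16.662966956923356
x range [-53.061603    56.59907158] y [-25.84955656  25.85717269]
((-77.71208190917969, 5.783180236816406), (74.9896240234375, 258.3429870605469), 72.48152923583984)
```

View pics/w5.png

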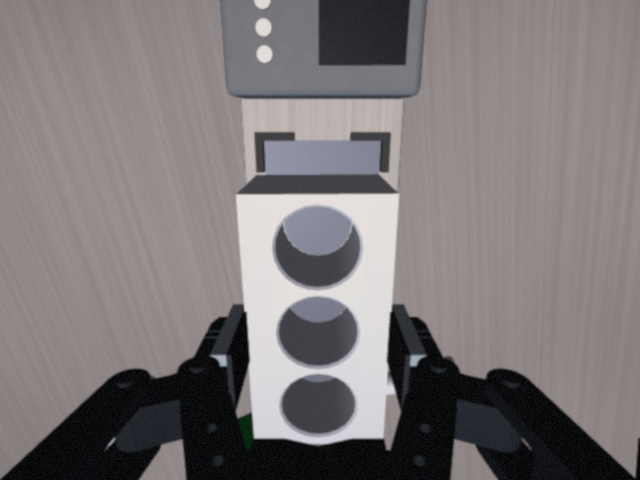

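The rack lines up with the guides at columns 255 to 390; a shift of +2.9 mm along tool y centres it. Descend to just above the pin.

```bash
python3 -m handwheel '[{"offset":[0,2.9,10],"rot":[0,0,0],"claw":-1},{"offset":[0,0,20],"rot":[0,0,0],"claw":-1},{"offset":[0,0,20],"rot":[0,0,0],"claw":-1},{"offset":[0,0,14],"rot":[0,0,0],"claw":-1},{"offset":[0,0,7],"rot":[0,0,0],"claw":-1},{"offset":[0,0,0],"rot":[0,0,0],"claw":-1},{"offset":[0,0,0],"rot":[0,0,0],"claw":-1},{"offset":[0,0,0],"rot":[0,0,0],"claw":-1}]'
python3 - <<'E'
from h import *
snap('wrist','w6.png');snap('scene','s6.png')
delta(.5274,.1175,.0443,81.2)
E
python3 g.py w6.npz
```

```text
clock: 8.2
position: [0.5284, 0.1184, 0.0579]
tool_rot: [3.141, -0.0, 1.417]
force: [-0.4, -0.8, -2.3]
grip_width: 0.0548
t 8.3 pos [0.5283 0.1185 0.0578] rot [ 1.7995e+02 -3.0000e-02  8.1180e+01] w 0.0546 F [ 0.38 -0.31 -1.99]
offset [-1.2 -0.7 13.5] rot [ 0.05 -0.03 -0.02]
top plane tilt deg x,y [0.04060955 0.00615407] z0 -17.00280078134343
x range [-53.75731438  55.89446708] y [-25.83581519  25.85124856]
((nan, nan), (0.0, 0.0), 0.0)
```

View pics/w6.png

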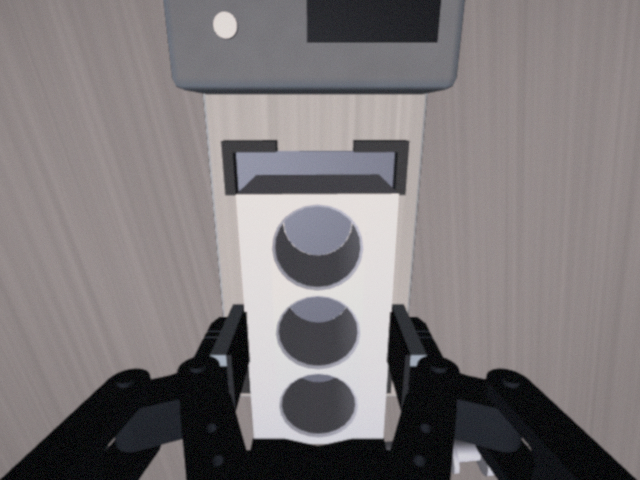

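It is centred: the guides' inner faces are at 236 and 394, the rack at 317. Lower it slowly, watching the force.

```bash
python3 -m handwheel '[{"offset":[-1,-0.5,3],"rot":[0,0,0],"claw":-1},{"offset":[0,0,3],"rot":[0,0,0],"claw":-1},{"offset":[0,0,2],"rot":[0,0,0],"claw":-1},{"offset":[0,0,1.5],"rot":[0,0,0],"claw":-1},{"offset":[0,0,1],"rot":[0,0,0],"claw":-1},{"offset":[0,0,1],"rot":[0,0,0],"claw":-1},{"offset":[0,0,0],"rot":[0,0,0],"claw":-1},{"offset":[0,0,0],"rot":[0,0,0],"claw":-1}]'
python3 -m handwheel '[{"offset":[0,0,0.5],"rot":[0,0,0],"claw":-1},{"offset":[0,0,0],"rot":[0,0,0],"claw":-1},{"offset":[0,0,0],"rot":[0,0,0],"claw":-1}]'
```

```text
clock: 9.1
position: [0.5272, 0.1174, 0.0457]
tool_rot: [-3.141, 0.0, 1.417]
force: [-0.8, -1.1, -1.2]
grip_width: 0.0549
clock: 9.4
position: [0.5273, 0.1174, 0.0452]
tool_rot: [3.142, 0.0, 1.417]
force: [-0.1, 0.3, -1.5]
grip_width: 0.0546
```

```bash
python3 -m handwheel '[{"offset":[0,0,0.5],"rot":[0,0,0],"claw":-1},{"offset":[0,0,0],"rot":[0,0,0],"claw":-1},{"offset":[0,0,0],"rot":[0,0,0],"claw":-1}]'
python3 -m handwheel '[{"offset":[0,0,0.5],"rot":[0,0,0],"claw":-1},{"offset":[0,0,0],"rot":[0,0,0],"claw":-1},{"offset":[0,0,0],"rot":[0,0,0],"claw":-1}]'
```

```text
clock: 9.7
position: [0.5273, 0.1175, 0.045]
tool_rot: [3.142, -0.0, 1.417]
force: [-2.9, -1.0, 6.1]
grip_width: 0.0548
clock: 10.0
position: [0.5273, 0.1175, 0.0449]
tool_rot: [3.141, -0.001, 1.417]
force: [-5.8, 0.2, 16.9]
grip_width: 0.0545
```

Contact at TCP z ≈ 0.045. Back off the preload, open, check.

```bash
python3 -m handwheel '[{"offset":[0,0,-0.6],"rot":[0,0,0],"claw":-1},{"offset":[0,0,0],"rot":[0,0,0],"claw":-1},{"offset":[0,0,0],"rot":[0,0,0],"claw":0.3},{"offset":[0,0,0],"rot":[0,0,0],"claw":0.45},{"offset":[0,0,0],"rot":[0,0,0],"claw":0.6},{"offset":[0,0,0],"rot":[0,0,0],"claw":0.8},{"offset":[0,0,0],"rot":[0,0,0],"claw":1},{"offset":[0,0,0],"rot":[0,0,0],"claw":1},{"offset":[0,0,0],"rot":[0,0,0],"claw":1}]' 20
python3 - <<'E'
from h import *
snap('wrist','w7.png')
E
```

```text
clock: 10.9
position: [0.5273, 0.1174, 0.0448]
tool_rot: [3.142, 0.0, 1.417]
force: [0.4, -0.0, 0.5]
grip_width: 0.0852
```

View pics/w7.png

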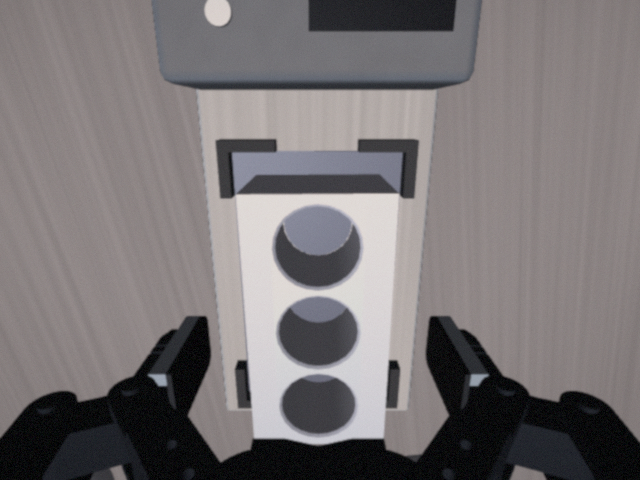

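Released. The rack stands between the guides at (317,310) with even gaps. I retreat straight up and check with every camera.

```bash
python3 -m handwheel '[{"offset":[0,0,-10],"rot":[0,0,0],"claw":1},{"offset":[0,0,-25],"rot":[0,0,0],"claw":1},{"offset":[0,0,-40],"rot":[0,0,0],"claw":1},{"offset":[0,0,-40],"rot":[0,0,0],"claw":1},{"offset":[0,0,-35],"rot":[0,0,0],"claw":1},{"offset":[-40,0,-20],"rot":[0,0,0],"claw":1},{"offset":[-40,0,0],"rot":[0,0,0],"claw":1},{"offset":[0,0,0],"rot":[0,0,0],"claw":1},{"offset":[0,0,0],"rot":[0,0,0],"claw":1}]'
python3 - <<'E'
from h import *
for n in ['wrist','side','scene']:
    d=snap(n,n+'8.png');W=world(d);c=d['color'].astype(int)
    near=(np.hypot(W[...,0]-.5276,W[...,1]-.119)<.075)
    m=near&(W[...,2]>.055)&(W[...,2]<.068)&(c.min(-1)>90)&(c.max(-1)-c.min(-1)<30)
    k,l,s,_=cv2.connectedComponentsWithStats(m.astype(np.uint8))
    if k<2: print(n,'none');continue
    P=W[l==1+np.argmax(s[1:,4])];A=np.c_[P[:,:2]-[.5276,.119],np.ones(len(P))];q=np.linalg.lstsq(A,P[:,2],rcond=None)[0]
    print(n,len(P),cv2.minAreaRect((P[:,:2]*1000).astype(np.float32)),'tilt deg',np.degrees(q[:2]),'top z',q[2])
E
```

```text
clock: 11.85
position: [0.515, 0.0378, 0.2156]
tool_rot: [3.141, -0.001, 1.415]
force: [0.0, -0.3, -0.3]
grip_width: 0.0855
wrist 7621 ((527.7521362304688, 118.15257263183594), (110.4854965209961, 56.19710159301758), 81.43238067626953) tilt deg [ 0.05757245 -0.0273195 ] top z 0.061814544782108946
side 780 ((528.210205078125, 118.49443817138672), (116.16057586669922, 57.257755279541016), 81.39811706542969) tilt deg [ 0.1682293  -0.17151365] top z 0.06089199778069418
scene 1447 ((527.649169921875, 119.92314147949219), (111.56829833984375, 57.53260040283203), 81.34538269042969) tilt deg [-0.27935067  0.00447804] top z 0.060940228608304316
```

```bash
cd pics; python3 -c "
import cv2,numpy as np
a=cv2.imread('wrist8.png');b=cv2.imread('side8.png')
cv2.imwrite('c8.png',np.hstack([cv2.resize(a[:,100:540],(400,436)),cv2.resize(b,(400,300)) if 0 else cv2.resize(b[80:340,200:440],(400,436))]))"
```

```text
(no output)
```

View pics/c8.png

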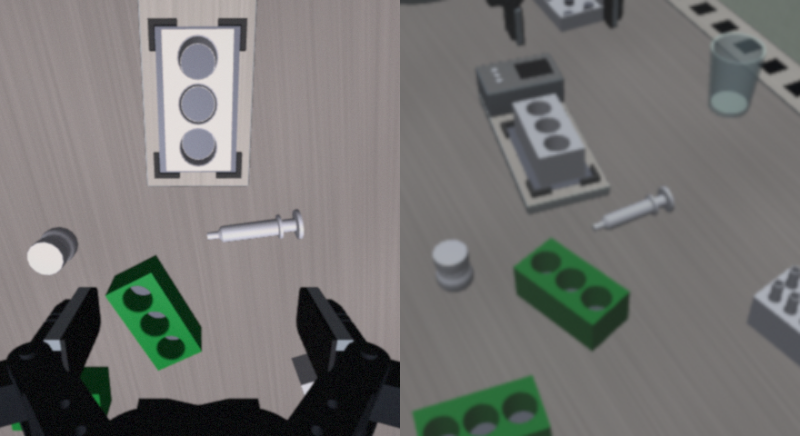

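The rack sits flat inside the four guides (composite picture, around (198,100)) with its top at 61 mm, which is 16 + 45. The gripper is clear and nothing else has moved. I hand in.

```bash
python3 -c "
from workcell import bot
print(bot.job_done())"
```

```text
the job is handed in; nothing more can be done
None
```

The white three-well rack is in the dosing station's seat, released, and the job was handed in at about 12 s. I gripped it across its width, carried it over and lowered it slowly. I felt for contact, which peaked at about 17 N at the wrist, backed off and opened the gripper.

**Fit:** In the last pictures from all three cameras the rack is within about 1 mm of the seat's centre and 0.3° of its direction. Tilt reads 0.3° or less. The top is at 61 to 62 mm, which is 16 mm of floor plus 45 mm of rack, so it lies flat.

**Pin:** I could not see or read the sensing pin under the rack. That it is held down follows only from the rack lying flat.

**Other things:** The gripper was clear, about 0.17 m up. The tube rack and the coloured look-alikes were never touched. No check failed; the cameras differed by 1 to 2 mm, within their calibration.

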